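Serve the walnut from the nut carousel

TASK

Without touching the nuts, turn the nut carousel's wheel by its red peg until the compartment with the walnut faces the spout, then lift the steel handle to tip the carousel so that the walnut rolls out into the blue bowl. Set the carousel back down level and let go; the chestnut stays in its compartment.

Things in the scene. Friction and masses are not known exactly. Their poses are not given: they have to be found in the camera images.
- stand: Fixed wooden stand. Origin on the counter under the wheel's axis, x to the spout, z up. On it a green round pan (radius 112, wall top z 145 mm, spout at +x) tips about the line x 70, z 85, parallel to y. Level handle bar: steel, 12 thick, 90 long, parallel to y, centre x -165, z 150, 49 mm free to the pan. Lifting it (3 N) tips it, at most 0.7 rad; 0.6 empties the front. Let go, it drops level.
- wheel: White wheel in the pan, radius 102 mm. Origin on its axis, 100 mm above the counter when level. Three 120 degree compartments, middles at 0 (empty, near the spout at first) and +-120 degrees from its x. Red upright peg, 16 mm thick, on the divider at x -75, y 0, top z 96 mm, 50 over the pan wall. Turns both ways up to 170 degrees from wheel x along stand x, with 1 N at the peg; stays where left.
- walnut: Walnut, a tan ball with a darker seam, 34 mm in diameter, 10 to 20 g. Origin at its centre. Loose in the compartment at +120 or -120 degrees; the floor is dished, so it rolls to the hub (radius 20 mm) while level. It is to end in the blue bowl fixed under the spout: rim radius 78, 50 mm high, centre at x 195, y 0 in the stand's frame.
- chestnut: Chestnut, a dark brown ball with a pale spot, 34 mm in diameter, about 14 g. Origin at its centre. Loose in the other of the two filled compartments, where it must stay.
There are look-alikes about, which are no part of the job. There is more than one size of the walnut; the one meant has the size given above. Leave any pink look-alike of the chestnut alone.

How it is judged:
On the way, in this order (a step that is already met when the one before it is completed fails the run):
1. the walnut's compartment is turned to the spout with the carousel level (x of walnut in the frame of stand between 0.02 and 0.1 m and angle between wheel's own z axis and vertical below 0.1 rad), for 0.3 s.
2. the carousel is tipped by more than 17 degrees (angle between wheel's own z axis and vertical above 0.3 rad), for 0.1 s.
At the end, for the whole second after the job is handed in: The walnut lies at rest in the bowl (centre within 65 mm of the bowl's middle, less than 50 mm above the counter), the carousel is level again within 5 degrees and let go, and the chestnut is still in the wheel (x of walnut in the frame of stand between 0.13 and 0.26 m and y of walnut in the frame of stand between -0.065 and 0.065 m and height (world z) of walnut below 0.05 m and linear speed of walnut below 0.08 m/s and angle between wheel's own z axis and vertical below 0.09 rad and horizontal distance between chestnut and wheel below 0.1 m and height (world z) of chestnut above 0.1 m); the robot touches nothing.
It fails at once if the gripper touches the walnut or the chestnut (contact force between the fingers and walnut above 0.3 N or contact force between the fingers and chestnut above 0.3 N).
It fails at once if the chestnut leaves the wheel (horizontal distance between chestnut and wheel above 0.12 m or height (world z) of chestnut below 0.06 m).
It also fails if it takes over 58 s, if anything falls off the work surface, if the arm or the gripper's body presses on something with over 40 N, if the wrist force passes 120 N, or if a joint passes its speed limit or range.

ROBOT

A 7-joint arm with a two-finger parallel gripper is mounted at the origin on the work surface. World frame = base frame: x ahead of the robot, y to its left, z up, the work surface at z = 0. Lengths are in m, angles in rad, forces in N, time in s.
With the tool pointing down it reaches from about 0.4 to 0.85 m from the base axis. Payload 10.4 kg.
Tool frame: the origin (TCP) lies midway between the tips of the shut fingers; the grasp point (between the pads) lies 19 mm behind it; z points along the fingers, y is the line along which they close (so a half turn about z gives the same grasp; the last joint's range is limited). The gripper opens to 85 mm and grips with 20 to 120 N. Pads are 22 mm wide; open, the fingers measure 114 mm over their backs; the gripper's body (76 mm by 85 mm) begins 54 mm behind the grasp point. The pads swing forward as they close: fully open they stand 13 mm farther back than shut.
Start: joints at [-1.333, 0.332, -0.065, 1.46, 0.022, 1.35, -0.088], TCP at [0.161, 0.604, 0.206] pointing down, gripper open.
Joint ranges: [-2.6, 2.6], [-0.5, 2.12], [-1.47, 1.34], [0.16, 2.42], [-1.27, 4.41], [0.06, 2.06], [-2.6, 2.6]. Speed limits (rad/s): [2.22, 2.22, 2.79, 2.79, 3.14, 3.14, 3.14].

INTERFACE

Orientations are given as a unit quaternion [x, y, z, w].
In Python, from workcell import get_obs, camera, camera_params, hand_in gives the robot as it stands.
- The arm moves only by the tool carry_out, never from a script. Its argument "commands" is a list that holds one entry, the list of rows, each a list of 6 numbers: the shift along the tool's x, y, z in units of 40 mm (1.0 is 40 mm), then the turn, a rotation vector about the tool's x, y, z in units of 6 degrees (1.0 is 6 degrees). In form: [[[x, y, z, ax, ay, az], ...]]. A call has 1 to 20 rows; each row shifts and turns the commanded pose from where the row before left it, along the tool's axes as they then stand; what a row does not reach is not made up. A row lasts 1/12 s, in which the tool goes at most 41.7 mm and 7.16 degrees, less where a joint would pass 70% of its speed; a pose out of reach is approached as far as the arm can. A call is refused whole if a number of a shift passes 1 or a number of a turn 1, either way. A call with a gripper value outside its range is refused whole. "hand" is the closure, from -1 (fully open) to 1 (shut), set as the call begins (left out, the last holds). The fingers move at their own pace and stop on an object; "force" is the grip in N (left out, the last holds). Time passes only in rows, so rows that do not move let the fingers close. It gives the time, the measured TCP pose, the force, the opening and the grip force at its end, in the units of the state.
- get_obs(): the state, without advancing time (a new reading comes with each control period).
- camera(name): name is "scene" or "top" or "wrist"; returns the picture (400x640x3 uint8, red, green, blue); there is no depth.
- camera_params(name): a dict with "mtx" (3x3 intrinsics, pixels), "R" (3x3) and "t" (3): a world point X has camera coordinates R X + t. Camera axes: x right, y down, z forward; pixel columns grow to the right and rows downward; lengths in m; the calibration is good to about 2 mm. A picture is of the moment at which its call begins: read the wrist's pose just before it. camera_params takes no time and is no camera call; for the wrist camera it gives the pose at the moment of the call.
- hand_in(): hands the job in; it is judged then, once.
The state is a dict: "clock": time; "joint_pos": joint angles; "joint_velocities": joint speeds; "tau": joint torques, N m; "position": TCP position; "ee_rot": TCP orientation; "ft_force": force on the tool from outside, world axes, zero at the start; "torque": the same for the moment, N m; "grip_width": opening from 0.0 (shut) to 1.0 (fully open); "grasp_force": force on a finger pad.
Only numpy, scipy, OpenCV 4.12 (cv2) and the standard library are available. Lean on these libraries where they do the work, as an engineer would, in place of code of your own. Each camera call takes 0.05 s, during which the arm holds its last target. There are 200 camera calls.

## Working session

There is one attempt and no reset: what is moved stays moved. The work goes in short steps, Python scripts to look and compute and a tool call to move; the robot and the scene stay as the last step left them, time stands still between calls to the robot, and variables do not carry over. Pictures are saved under pics/ and viewed, at most 10 in all, crops included, and the job is handed in when it is done.

Besides the shell and the picture viewer there is one more tool, called as name([rows], argument=value, ...), one row to a line, values as JSON. carry_out: Moves the arm, as the interface text tells. Its arguments: {"type":"object","properties":{"commands":{"type":"array"},"hand":{"type":"number"},"force":{"type":"number"}},"required":["commands"]}

```bash
mkdir -p pics; python3 - <<'E'
from workcell import *
import cv2,numpy as np
for n in("scene","top"):
    cv2.imwrite(f"pics/{n}0.png",camera(n)[:,:,::-1])
    p=camera_params(n);print(n,np.round(p["mtx"],1).tolist(),np.round(p["R"],3).tolist(),np.round(p["t"],3).tolist())
o=get_obs();print({k:o[k] for k in("clock","position","ee_rot")})
E
```

```text
scene [[361.4, 0.0, 319.0], [0.0, 361.4, 199.4], [0.0, 0.0, 1.0]] [[0.77, 0.639, 0.002], [0.527, -0.633, -0.567], [-0.361, 0.438, -0.823]] [-0.362, -0.295, 0.975]
top [[471.3, 0.0, 314.2], [0.0, 471.3, 201.0], [0.0, 0.0, 1.0]] [[0.027, -0.999, 0.036], [-0.987, -0.032, -0.159], [0.16, -0.031, -0.987]] [-0.123, 0.594, 0.767]
{'clock': 0.1, 'position': array([0.16103595, 0.60353323, 0.2049046 ]), 'ee_rot': array([ 1.30009380e-01,  9.91512567e-01, -6.21670268e-04, -6.73088569e-05])}
```

View pics/scene0.png

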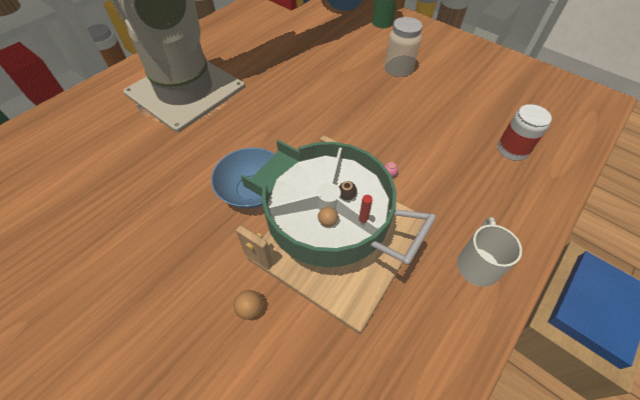

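View pics/top0.png

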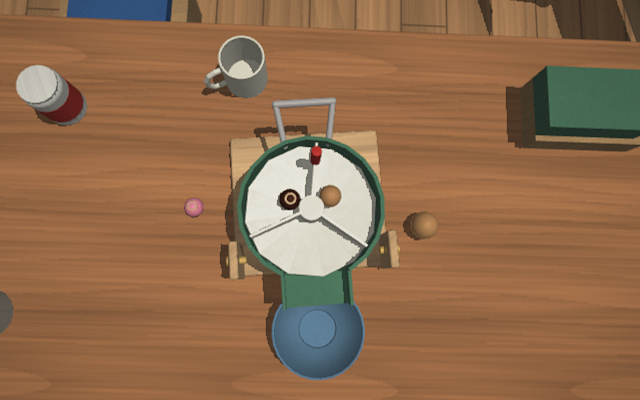

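The top view shows, in the carousel:
- the walnut at (330,195)
- the chestnut at (290,199)
- the red peg at (316,155)
- the handle bar at about (304,102)
- the bowl at (318,335)

Look-alikes to leave alone are the larger walnut at (424,225) on the counter and the pink ball at (194,207). Next I'll measure the stand.

```bash
cat > h.py <<'E'
from workcell import *
import cv2,numpy as np
def ray(n,uv,z):
    p=camera_params(n);R,t=np.array(p["R"]),np.array(p["t"])
    d=R.T@np.linalg.solve(p["mtx"],[uv[0],uv[1],1]);c=-R.T@t
    return c+d*(z-c[2])/d[2]
def proj(n,X):
    p=camera_params(n);q=np.array(p["mtx"])@(np.array(p["R"])@X+p["t"]);return q[:2]/q[2]
E
python3 - <<'E'
from h import *
im=cv2.imread("pics/top0.png");hsv=cv2.cvtColor(im,cv2.COLOR_BGR2HSV)
def comp(m,box):
    x0,y0,x1,y1=box;k=np.zeros_like(m);k[y0:y1,x0:x1]=m[y0:y1,x0:x1]
    return np.argwhere(k>0)[:,::-1]
red=cv2.inRange(hsv,(0,180,60),(8,255,255))|cv2.inRange(hsv,(172,180,60),(180,255,255))
pk=comp(red,(295,135,335,175));print("peg px",pk.min(0),pk.max(0))
# green pan rim outer circle
g=cv2.inRange(hsv,(60,60,20),(95,255,160));gp=comp(g,(230,120,395,285)).astype(np.int32)
(c,r)=cv2.minEnclosingCircle(gp[gp[:,1]<268]);C=ray("top",c,.145);print("rim",c,r,C,np.linalg.norm(ray("top",(c[0]+r,c[1]),.145)-C))
# bowl
b=cv2.inRange(hsv,(98,70,50),(115,255,255));bp=comp(b,(260,285,380,390)).astype(np.int32)
bp=bp[bp[:,1]>312];h=cv2.convexHull(bp)
e=cv2.fitEllipse(h[h[:,0,1]>318]);B=ray("top",e[0],.05);print("bowl",e,B)
# handle bar grey
gr=cv2.inRange(hsv,(0,0,90),(180,45,220));hp=comp(gr,(268,92,342,112)).astype(np.float32)
for x in(285,300,315,325):
    v=hp[hp[:,0]==x][:,1];print("bar",x,v.min(),v.max(),ray("top",(x,v.mean()),.15))
print("bar ends",ray("top",(hp[:,0].min(),102),.15),ray("top",(hp[:,0].max(),100),.15))
print("hub",ray("top",(311,207),.15),"pegtop",ray("top",(316,149),.196))
big=cv2.resize(im[85:285,225:445],None,fx=3,fy=3,interpolation=cv2.INTER_CUBIC);cv2.imwrite("pics/crop.png",big[:600,:800])
for n,uv in(("wal",(330,195)),("decoy",(424,225))):print(n,ray("top",uv,.13))
E
```

```text
peg px [311 146] [320 163]
rim (310.6420593261719, 208.9696502685547) 73.74909210205078 [ 0.56946613 -0.0967378   0.145     ] 0.11311499959512178
bowl ((317.66424560546875, 331.8573303222656), (91.88462829589844, 94.44617462158203), 4.426270008087158) [ 0.3777041  -0.11649583  0.05      ]
bar 285 100.0 107.0 [ 0.73436057 -0.05174772  0.15      ]
bar 300 100.0 105.0 [ 0.73695795 -0.07517433  0.15      ]
bar 315 99.0 105.0 [ 0.7387395  -0.09869579  0.15      ]
bar 325 98.0 104.0 [ 0.74102983 -0.11438729  0.15      ]
bar ends [ 0.73599622 -0.03134372  0.15      ] [ 0.74332547 -0.13011514  0.15      ]
hub [ 0.57177117 -0.09707302  0.15      ] pegtop [ 0.64984348 -0.10077507  0.196     ]
wal [ 0.59471176 -0.12680352  0.13      ]
decoy [ 0.55203868 -0.27482635  0.13      ]
```

View pics/crop.png

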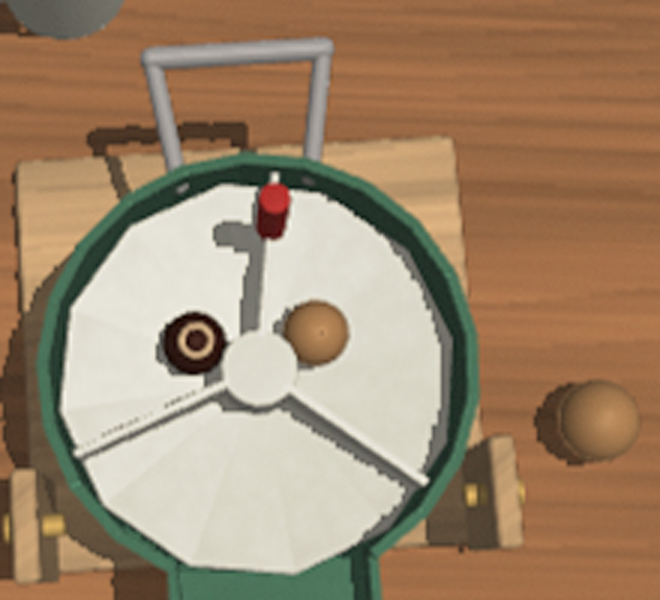

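The crop confirms it: the tan walnut is in the right-hand compartment and the dark chestnut with its spot is in the left one. The stand axis is at about (0.5705, -0.0965) with x pointing at yaw 186°. The wheel starts about 9° clockwise of that, so it needs about 111° more clockwise.

carry_out([
  [[0,0,-1,0,0,0],[-0.68,-0.58,-0.75,0,0,0],[-0.68,-0.58,0,0,0,0],[-0.68,-0.58,0,0,0,0],[-0.68,-0.58,0,0,0,0],[-0.68,-0.58,0,0,0,0],[-0.68,-0.58,0,0,0,0],[-0.68,-0.58,0,0,0,0],[-0.68,-0.58,0,0,0,0],[-0.68,-0.58,0,0,0,0],[-0.68,-0.58,0,0,0,0],[-0.68,-0.58,0,0,0,0],[-0.68,-0.58,0,0,0,0],[-0.68,-0.58,0,0,0,0],[-0.68,-0.58,0,0,0,0],[-0.68,-0.58,0,0,0,0],[-0.68,-0.58,0,0,0,0],[-0.68,-0.58,0,0,0,0],[0,0,0,0,0,0]],
], hand=0)

```text
clock: 1.68
position: [0.5067, 0.0995, 0.2723]
ee_rot: [0.134, 0.991, -0.001, 0.001]
ft_force: [-0.7, -1.0, 0.6]
grip_width: 0.5
grasp_force: 0.0
```

carry_out([
  [[0,0,0,0,0,1],[0,0,0,0,0,1],[0,0,0,0,0,1],[0,0,0,0,0,1],[0,0,0,0,0,1],[0,0,0,0,0,1],[0,0,0,0,0,1],[0,0,0,0,0,1],[0,0,0,0,0,1],[0,0,0,0,0,1],[0,0,0,0,0,1],[0,0,0,0,0,1],[0,0,0,0,0,1],[0,0,0,0,0,0]],
])

```text
clock: 2.85
position: [0.5038, 0.1067, 0.2721]
ee_rot: [0.727, 0.687, -0.0, -0.0]
ft_force: [0.2, -0.3, -0.5]
grip_width: 0.499
grasp_force: 0.0
```

```bash
cat >> h.py <<'E'
from scipy.spatial.transform import Rotation as Ro
def to(target):
    o=get_obs();R=Ro.from_quat(o["ee_rot"]);M=R.as_matrix()
    print("t",o["clock"],"pos",np.round(o["position"],4),"yaw y",np.degrees(np.arctan2(M[1,1],M[0,1])).round(2),"z",M[:,2].round(3),"q",np.round(o["joint_pos"],2),"F",np.round(o["ft_force"],1),"w",o["grip_width"],"gf",o["grasp_force"])
    print("units",np.round(M.T@(np.array(target)-o["position"])/.04,3))
E
python3 -c "
from h import *
to([.647,-.1005,.27])"
```

```text
t 2.85 pos [0.5038 0.1067 0.2721] yaw y -3.23 z [-0.001 -0.    -1.   ] q [-0.76  0.05  0.48  1.66 -0.02  1.44 -0.33] F [ 0.2 -0.3 -0.5] w 0.4990840440922675 gf 0.0
units [-4.971  3.866  0.051]
```

carry_out([
  [[-0.62,0.483,0,0,0,0],[-0.62,0.483,0,0,0,0],[-0.62,0.483,0,0,0,0],[-0.62,0.483,0,0,0,0],[-0.62,0.483,0,0,0,0],[-0.62,0.483,0,0,0,0],[-0.62,0.483,0,0,0,0],[-0.62,0.483,0,0,0,0],[0,0,0,0,0,0],[0,0,0,0,0,0],[0,0,0,0,0,0]],
])

```text
clock: 3.77
position: [0.648, -0.0988, 0.2719]
ee_rot: [0.724, 0.69, -0.0, -0.0]
ft_force: [-0.1, 0.5, 1.0]
grip_width: 0.504
grasp_force: 0.0
```

```bash
python3 - <<'E'
from h import *
to([.647,-.1005,.158])
im=camera("wrist")[:,:,::-1].copy()
for X in([.647,-.1005,.196],[.5705,-.0965,.15]):
    u=proj("wrist",np.array(X));print(u);cv2.drawMarker(im,tuple(int(a) for a in u),(0,255,0),0,12,1)
hsv=cv2.cvtColor(im,cv2.COLOR_BGR2HSV)
red=cv2.inRange(hsv,(0,180,40),(8,255,255))|cv2.inRange(hsv,(172,180,40),(180,255,255))
c=max(cv2.findContours(red,0,2)[0],key=cv2.contourArea);print(cv2.boundingRect(c))
cv2.imwrite("pics/w1.png",im)
E
```

```text
t 3.7667 pos [ 0.648  -0.0988  0.2719] yaw y -2.81 z [-0.001  0.    -1.   ] q [-0.37  0.42  0.65  1.29 -0.25  1.51  0.2 ] F [-0.1  0.5  1. ] w 0.5035541009399269 gf 0.0
units [-0.045 -0.021  2.847]
[318.68261538 200.93968531]
[233.86401194 186.19833225]
(310, 177, 19, 33)
```

View pics/w1.png

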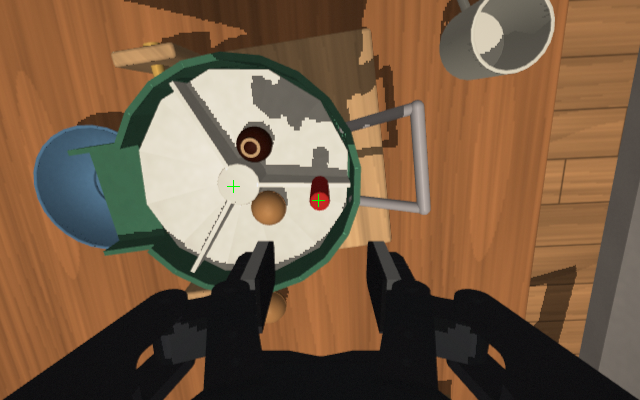

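The peg top at (319,201) sits on the predicted mark, and the hub matches at (234,186). I'll descend, grip the peg and turn the wheel.

carry_out([
  [[-0.04,-0.02,0.57,0,0,0],[0,0,0.57,0,0,0],[0,0,0.57,0,0,0],[0,0,0.57,0,0,0],[0,0,0.57,0,0,0],[0,0,0,0,0,0]],
])

```text
clock: 4.32
position: [0.6449, -0.0983, 0.1542]
ee_rot: [0.724, 0.69, -0.002, -0.003]
ft_force: [-0.9, 0.3, -0.1]
grip_width: 0.5
grasp_force: 0.0
```

carry_out([
  [[0,0,0,0,0,0],[0,0,0,0,0,0],[0,0,0,0,0,0],[0,0,0,0,0,0],[0,0,0,0,0,0],[0,0,0,0,0,0]],
], hand=1, force=25)

```text
clock: 4.82
position: [0.6473, -0.1006, 0.1604]
ee_rot: [0.725, 0.689, 0.001, -0.0]
ft_force: [-4.4, 2.2, 3.6]
grip_width: 0.17
grasp_force: 24.4
```

```bash
python3 -c "
from h import *
to([.647,-.1005,.158])"
```

```text
t 4.8167 pos [ 0.6473 -0.1006  0.1604] yaw y -2.91 z [ 0.001  0.001 -1.   ] q [-0.36  0.47  0.62  1.46 -0.28  1.29  0.23] F [-4.4  2.2  3.6] w 0.17000798006066564 gf 24.400643706321716
units [ 0.001 -0.007  0.06 ]
```

carry_out([
  [[-0.1333,-0.0047,0,0,0,0.6667],[-0.1333,-0.0047,0,0,0,0.6667],[-0.1333,-0.0047,0,0,0,0.6667],[-0.1333,-0.0047,0,0,0,0.6667],[-0.1333,-0.0047,0,0,0,0.6667],[-0.1333,-0.0047,0,0,0,0.6667],[-0.1333,-0.0047,0,0,0,0.6667],[-0.1333,-0.0047,0,0,0,0.6667],[-0.1333,-0.0047,0,0,0,0.6667],[-0.1333,-0.0047,0,0,0,0.6667],[0,0,0,0,0,0]],
])

```text
clock: 5.73
position: [0.627, -0.1488, 0.1604]
ee_rot: [0.918, 0.397, 0.001, -0.0]
ft_force: [-2.9, 4.0, 3.5]
grip_width: 0.168
grasp_force: 24.5
```

```bash
python3 - <<'E'
from h import *
a=np.radians(-43.1);r=.0765
to([.5705+r*np.cos(a),-.0965+r*np.sin(a),.158])
E
```

```text
t 5.7333 pos [ 0.627  -0.1488  0.1604] yaw y -43.16 z [ 0.002  0.002 -1.   ] q [-0.4   0.49  0.78  1.5  -0.35  1.29 -0.34] F [-2.9  4.   3.5] w 0.16808577809993538 gf 24.53124225139618
units [-0.01  -0.012  0.06 ]
```

carry_out([
  [[-0.1333,-0.0047,0,0,0,0.6667],[-0.1333,-0.0047,0,0,0,0.6667],[-0.1333,-0.0047,0,0,0,0.6667],[-0.1333,-0.0047,0,0,0,0.6667],[-0.1333,-0.0047,0,0,0,0.6667],[-0.1333,-0.0047,0,0,0,0.6667],[-0.1333,-0.0047,0,0,0,0.6667],[-0.1333,-0.0047,0,0,0,0.6667],[-0.1333,-0.0047,0,0,0,0.6667],[-0.1333,-0.0047,0,0,0,0.6667],[-0.1333,-0.0047,0,0,0,0.6667],[-0.1333,-0.0047,0,0,0,0.6667],[-0.1333,-0.0047,0,0,0,0.6667],[-0.1333,-0.0047,0,0,0,0.6667],[-0.1333,-0.0047,0,0,0,0.6667],[-0.1333,-0.0047,0,0,0,0.6667],[-0.1333,-0.0047,0,0,0,0.6667],[-0.1333,-0.0047,0,0,0,0.6667],[0,0,0,0,0,0],[0,0,0,0,0,0]],
])

```text
clock: 7.4
position: [0.5405, -0.1655, 0.1604]
ee_rot: [0.977, -0.214, 0.002, -0.001]
ft_force: [2.4, 3.0, 6.0]
grip_width: 0.164
grasp_force: 24.7
```

```bash
python3 - <<'E'
from h import *
a=np.radians(-114);r=.0765
to([.5705+r*np.cos(a),-.0965+r*np.sin(a),.158])
cv2.imwrite("pics/top1.png",cv2.resize(camera("top")[80:380,220:440,::-1],None,fx=2,fy=2))
E
```

```text
t 7.4 pos [ 0.5405 -0.1655  0.1604] yaw y -114.77 z [ 0.004  0.001 -1.   ] q [-0.69  0.4   1.14  1.73 -0.38  1.25 -1.46] F [2.4 3.  6. ] w 0.16391538411439627 gf 24.693600833415985
units [-0.016  0.032  0.059]
```

View pics/top1.png

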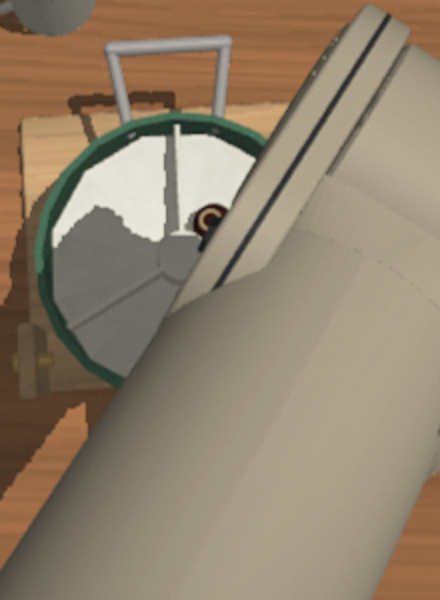

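The wheel turned: the free divider is now at the rear and the chestnut is at the back right. I'll release the peg and raise.

carry_out([
  [[0,0,0,0,0,0],[0,0,0,0,0,0],[0,0,0,0,0,0],[0,0,0,0,0,0],[0,0,-0.5,0,0,0],[0,0,-0.7,0,0,0],[0,0,-0.7,0,0,0],[0,0,-0.7,0,0,0],[0,0,-0.4,0,0,0],[0,0,0,0,0,0]],
], hand=0)

```text
clock: 8.28
position: [0.5399, -0.1672, 0.2817]
ee_rot: [0.976, -0.216, 0.002, -0.0]
ft_force: [-0.1, 0.2, 0.2]
grip_width: 0.496
grasp_force: 0.0
```

carry_out([
  [[0,0,0,0,0,-1],[0,0,0,0,0,-1],[0,0,0,0,0,-1],[0,0,0,0,0,-1],[0,0,0,0,0,-1],[0,0,0,0,0,-1],[0,0,0,0,0,-1],[0,0,0,0,0,-1],[0,0,0,0,0,-1],[0,0,0,0,0,-1],[0,0,0,0,0,-1],[0,0,0,0,0,-1],[0,0,0,0,0,-1],[0,0,0,0,0,-1],[0,0,0,0,0,-1],[0,0,0,0,0,-1],[0,0,0,0,0,-1],[0,0,0,0,0,-1],[0,0,0,0,0,-1],[0,0,0,0,0,-1]],
])

```text
clock: 9.95
position: [0.5384, -0.1662, 0.2775]
ee_rot: [0.673, 0.739, -0.0, -0.001]
ft_force: [0.4, -0.1, 0.2]
grip_width: 0.499
grasp_force: 0.0
```

```bash
python3 - <<'E'
from h import *
to([.736,-.0805,.26])
E
```

```text
t 9.95 pos [ 0.5384 -0.1662  0.2775] yaw y 5.36 z [-0.001  0.    -1.   ] q [-0.5   0.2   0.84  1.55 -0.15  1.46  0.44] F [ 0.4 -0.1  0.2] w 0.49932770164022605 gf 0.0
units [1.673 5.12  0.431]
```

carry_out([
  [[0.24,0.73,0.03,0,0,0],[0.24,0.73,0.03,0,0,0],[0.24,0.73,0.03,0,0,0],[0.24,0.73,0.03,0,0,0],[0.24,0.73,0.03,0,0,0],[0.24,0.73,0.03,0,0,0],[0.24,0.73,0.03,0,0,0],[0,0,0,0,0,-0.06],[0,0,0,0,0,0],[0,0,0,0,0,0],[0,0,0,0,0,0]],
])

```text
clock: 10.87
position: [0.7357, -0.0824, 0.2702]
ee_rot: [0.674, 0.739, 0.0, 0.0]
ft_force: [0.5, 0.1, 0.2]
grip_width: 0.499
grasp_force: 0.0
```

```bash
python3 - <<'E'
from h import *
to([.736,-.0805,.131])
im=camera("wrist")[:,:,::-1].copy()
for X in([.736,-.0805,.150],[.5705,-.0965,.15]):
    u=proj("wrist",np.array(X));print(u);cv2.drawMarker(im,tuple(int(a) for a in u),(0,255,0),0,12,1)
cv2.imwrite("pics/w2.png",im)
cv2.imwrite("pics/scene1.png",camera("scene")[:,:,::-1])
E
```

```text
t 10.8667 pos [ 0.7357 -0.0824  0.2702] yaw y 5.32 z [ 0. -0. -1.] q [-0.33  0.67  0.74  1.   -0.43  1.61  0.37] F [0.5 0.1 0.2] w 0.49909490320699984 gf 0.0
units [0.047 0.011 3.481]
[320.30196177 182.23529574]
[133.97698727 182.86671564]
```

View pics/w2.png

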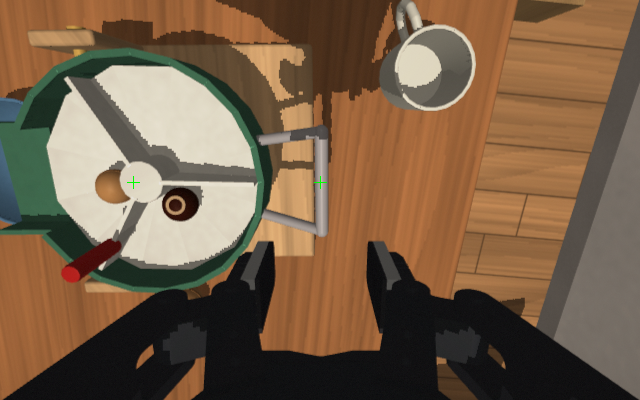

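The walnut at (112,186) faces the spout and the chestnut is at (180,205). The bar at (321,182) lines up with the mark, so I'll descend and grip it.

carry_out([
  [[0.05,0.01,0.5,0,0,0],[0,0,0.5,0,0,0],[0,0,0.5,0,0,0],[0,0,0.5,0,0,0],[0,0,0.5,0,0,0],[0,0,0.5,0,0,0],[0,0,0.48,0,0,0],[0,0,0,0,0,0]],
])

```text
clock: 11.63
position: [0.7344, -0.0787, 0.1271]
ee_rot: [0.673, 0.74, -0.001, -0.002]
ft_force: [0.3, -0.5, -0.6]
grip_width: 0.5
grasp_force: 0.0
```

carry_out([
  [[0,0,0,0,0,0],[0,0,0,0,0,0],[0,0,0,0,0,0],[0,0,0,0,0,0],[0,0,0,0,0,0],[0,0,0,0,0,0]],
], hand=1, force=40)

```text
clock: 12.13
position: [0.7369, -0.0793, 0.1314]
ee_rot: [0.673, 0.74, 0.0, 0.0]
ft_force: [-0.4, 0.4, -0.2]
grip_width: 0.0
grasp_force: 0.0
```

```bash
python3 - <<'E'
from h import *
to([.736,-.0805,.131])
E
```

```text
t 12.1333 pos [ 0.7369 -0.0793  0.1314] yaw y 5.41 z [ 0.001  0.    -1.   ] q [-0.37  0.72  0.71  1.22 -0.46  1.35  0.4 ] F [-0.4  0.4 -0.2] w 0.0001858371294741466 gf 0.0
units [-0.028 -0.025  0.01 ]
```

The fingers shut on nothing, so I'll take a look.

```bash
python3 - <<'E'
from h import *
a=camera("wrist")[:,:,::-1][90:390,120:520]; b=camera("scene")[:,:,::-1][100:325,250:550]
cv2.imwrite("pics/c2.png",np.vstack([cv2.resize(a,(400,300)),cv2.resize(b,(400,300))]))
E
```

```text
(no output)
```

View pics/c2.png

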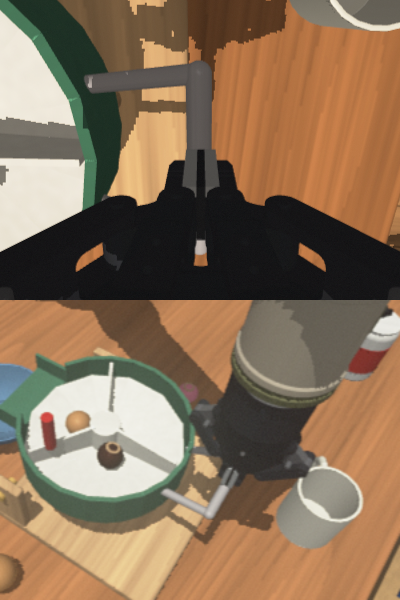

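```bash
python3 - <<'E'
from h import *
P={n:np.array(camera_params(n)["mtx"])@np.c_[camera_params(n)["R"],camera_params(n)["t"]] for n in("top","scene")}
for t,s in(((276,104),(434,216)),((334,100),(408,260))):
    X=cv2.triangulatePoints(P["top"],P["scene"],np.array(t,float),np.array(s,float)).ravel();print("tri",X[:3]/X[3])
# wrist now: bar line vs height; corner seen near full px (120+200,90+72)
for z in(.11,.12,.13,.14,.15,.16): print(z,proj("wrist",np.array([.736+.0047,-.0805+.0448,z]))-[120,90],proj("wrist",np.array([.736-.0047,-.0805-.0448,z]))-[120,90])
print("tcp",proj("wrist",get_obs()["position"])-[120,90],"grasp",proj("wrist",get_obs()["position"]+[0,0,.019])-[120,90], ray("top",(276,104),.15))
im=camera("scene")[:,:,::-1]
cv2.imwrite("pics/c3.png",cv2.resize(im[185:285,350:480],None,fx=6,fy=6,interpolation=cv2.INTER_CUBIC))
E
```

```text
tri [ 0.73192287 -0.03728013  0.15590699]
tri [ 0.7412071  -0.12759942  0.15686145]
0.11 [213.76601498  61.7100721 ] [184.56231246 198.93870913]
0.12 [214.48013091  64.30640883] [183.82079629 207.67032833]
0.13 [215.27458478  67.19483311] [183.00622377 217.26221222]
0.14 [216.16374166  70.42757248] [182.10723891 227.84808177]
0.15 [217.16560843  74.0700952 ] [181.1100035  239.59088685]
0.16 [218.303066    78.20559027] [179.99747971 252.69125393]
tcp [199.57606201 145.91859587] grasp [199.48888506 160.7709726 ] [ 0.73296992 -0.03772008  0.15      ]
```

View pics/c3.png

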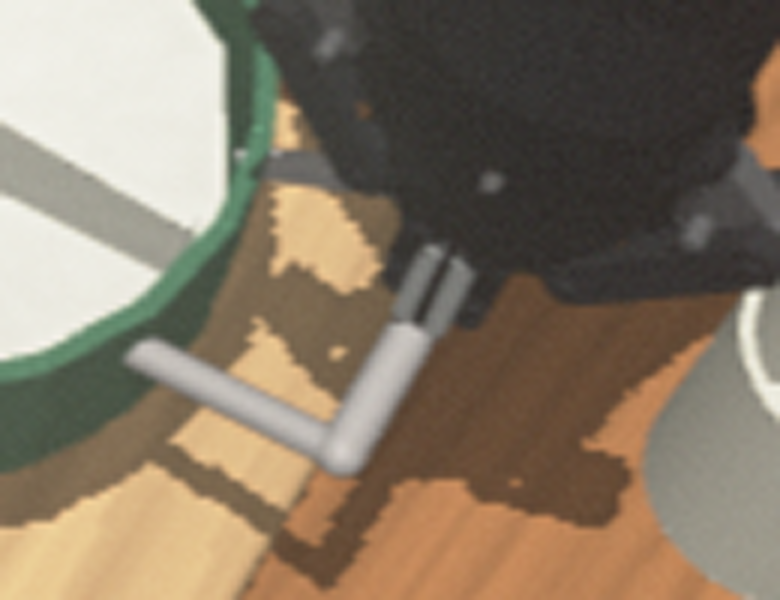

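The readings conflict with the picture, so I'll test with a small lift along the arc.

carry_out([
  [[0,-0.044,-0.204,-0.333,0,0],[0,-0.044,-0.204,-0.333,0,0],[0,-0.044,-0.204,-0.333,0,0],[0,0,0,0,0,0],[0,0,0,0,0,0]],
])

```text
clock: 12.7
position: [0.7304, -0.0798, 0.1557]
ee_rot: [0.672, 0.739, 0.039, 0.035]
ft_force: [0.1, 0.2, -0.6]
grip_width: 0.003
grasp_force: 0.0
```

```bash
python3 - <<'E'
from h import *
to([.736,-.0805,.131])
a=camera("wrist")[:,:,::-1][90:390,120:520]; b=camera("scene")[:,:,::-1][185:285,350:480]
cv2.imwrite("pics/c4.png",np.vstack([cv2.resize(a,(400,300)),cv2.resize(b,(400,300))]))
E
```

```text
t 12.7 pos [ 0.7304 -0.0798  0.1557] yaw y 5.4 z [ 0.104  0.01  -0.994] q [-0.42  0.61  0.73  1.34 -0.45  1.24  0.42] F [ 0.1  0.2 -0.6] w 0.0033640466614408048 gf 0.0
units [-0.032  0.071  0.629]
```

View pics/c4.png

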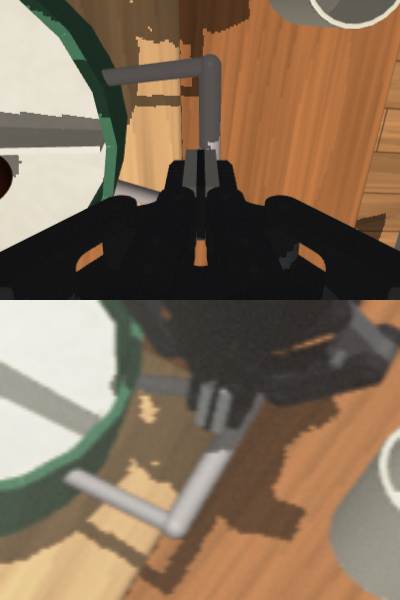

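```bash
python3 - <<'E'
from h import *
for z in(.11,.1314,.14,.15,.16,.17): print(z,proj("scene",np.array([.7369,-.0793,z])).round(1),proj("scene",np.array([.7369,-.0903,z])).round(1))
print("corner",[(z,proj("scene",np.array([.7405,-.1253,z])).round(1)) for z in(.12,.13,.14,.15,.16)])
o=get_obs();print("now tip",proj("scene",o["position"]),(proj("scene",o["position"])-[350,185])*[400/130,3]+[0,300])
c=camera("scene")[:,:,::-1];t=camera("top")[:,:,::-1]
h=cv2.cvtColor(c,cv2.COLOR_BGR2HSV);m=cv2.inRange(h,(0,0,110),(180,45,235))[225:275,390:436]
y,x=np.nonzero(m);print("bar corner lowest",x[y==y.max()].mean()+390,y.max()+225)
E
```

```text
0.11 [414.8 249.9] [411.2 254.6]
0.1314 [417.8 243.7] [414.2 248.6]
0.14 [419.1 241.1] [415.4 246. ]
0.15 [420.6 238. ] [416.9 243. ]
0.16 [422.2 234.8] [418.4 239.8]
0.17 [423.8 231.5] [419.9 236.6]
corner [(0.12, array([402.6, 269.1])), (0.13, array([403.9, 266.4])), (0.14, array([405.2, 263.6])), (0.15, array([406.6, 260.7])), (0.16, array([408. , 257.8]))]
now tip [417.68675055 234.24372328] [208.26692476 447.73116985]
bar corner lowest 407.0 263
```

```bash
python3 - <<'E'
from h import *
o=get_obs();M=Ro.from_quat(o["ee_rot"]).as_matrix()
for sx in(-.011,0,.011):
  print(sx,[(dz,(proj("wrist",o["position"]+M@[sx,0,-dz])-[120,90]).round(0).tolist()) for dz in(0,.01,.02,.03,.04)])
im=camera("wrist")[90:390,120:520]
for u in(186,192,200,208,214): print(u,[tuple(int(v) for v in im[r,u]) for r in range(120,180,5)])
E
```

```text
-0.011 [(0, [200.0, 164.0]), (0.01, [199.0, 173.0]), (0.02, [199.0, 182.0]), (0.03, [199.0, 192.0]), (0.04, [199.0, 204.0])]
0 [(0, [199.0, 146.0]), (0.01, [199.0, 153.0]), (0.02, [199.0, 162.0]), (0.03, [199.0, 171.0]), (0.04, [199.0, 182.0])]
0.011 [(0, [199.0, 127.0]), (0.01, [199.0, 133.0]), (0.02, [199.0, 141.0]), (0.03, [199.0, 149.0]), (0.04, [199.0, 158.0])]
186 [(154, 98, 57), (155, 98, 56), (156, 98, 58), (155, 98, 56), (154, 99, 57), (153, 96, 56), (85, 75, 67), (75, 73, 70), (75, 73, 70), (74, 73, 69), (75, 72, 69), (74, 72, 69)]
192 [(162, 103, 59), (162, 103, 60), (162, 103, 60), (163, 103, 59), (162, 102, 59), (163, 104, 60), (74, 72, 69), (76, 74, 71), (75, 73, 70), (74, 72, 70), (74, 72, 70), (74, 73, 69)]
200 [(79, 74, 72), (78, 74, 72), (77, 73, 70), (78, 73, 70), (77, 74, 71), (77, 73, 71), (15, 16, 16), (15, 13, 15), (18, 17, 19), (14, 13, 16), (17, 17, 18), (15, 15, 17)]
208 [(89, 83, 80), (88, 83, 80), (87, 82, 78), (87, 83, 79), (88, 83, 80), (87, 83, 79), (74, 72, 70), (74, 72, 70), (75, 73, 70), (74, 72, 70), (75, 73, 70), (75, 73, 70)]
214 [(86, 80, 78), (86, 81, 78), (87, 81, 79), (86, 81, 79), (86, 82, 79), (175, 165, 159), (76, 74, 71), (73, 71, 68), (75, 73, 71), (75, 73, 70), (75, 73, 70), (74, 72, 70)]
```

Both views put the real fingertips about 28 mm behind the nominal TCP, so the fingers closed just above the bar. I'll back off, level the tool, reopen and go deeper.

carry_out([
  [[0,0,-0.8,0,0,0],[0,0,0,0.5,0,0],[0,0,0,0.5,0,0],[0,0,0,0,0,0],[0,0,0,0,0,0],[0,0,0,0,0,0]],
], hand=0)

```text
clock: 13.45
position: [0.727, -0.0806, 0.186]
ee_rot: [0.673, 0.74, -0.0, 0.0]
ft_force: [0.2, -0.3, 0.1]
grip_width: 0.499
grasp_force: 0.0
```

```bash
python3 - <<'E'
from h import *
to([.7366,-.0815,.104])
E
```

```text
t 13.45 pos [ 0.727  -0.0806  0.186 ] yaw y 5.38 z [-0. -0. -1.] q [-0.38  0.67  0.73  1.18 -0.43  1.44  0.39] F [ 0.2 -0.3  0.1] w 0.4994543567064237 gf 0.0
units [-0.045  0.236  2.05 ]
```

carry_out([
  [[-0.045,0.236,0,0,0,0],[0,0,0.4,0,0,0],[0,0,0.4,0,0,0],[0,0,0.4,0,0,0],[0,0,0.4,0,0,0],[0,0,0.4,0,0,0],[0,0,0,0,0,0],[0,0,0,0,0,0]],
])

```text
clock: 14.12
position: [0.7361, -0.081, 0.1065]
ee_rot: [0.673, 0.74, -0.0, -0.0]
ft_force: [0.5, -0.9, 0.7]
grip_width: 0.499
grasp_force: 0.0
```

carry_out([
  [[0,0,0,0,0,0],[0,0,0,0,0,0],[0,0,0,0,0,0],[0,0,0,0,0,0],[0,0,0,0,0,0],[0,0,0,0,0,0]],
], hand=1)

```text
clock: 14.62
position: [0.7364, -0.0814, 0.1084]
ee_rot: [0.673, 0.74, 0.0, -0.0]
ft_force: [-7.0, 0.5, 5.9]
grip_width: 0.127
grasp_force: 39.2
```

```bash
python3 - <<'E'
from h import *
to([.7366,-.0815,.104])
E
```

```text
t 14.6167 pos [ 0.7364 -0.0814  0.1084] yaw y 5.4 z [-0.  0. -1.] q [-0.37  0.74  0.7   1.24 -0.47  1.32  0.41] F [-7.   0.5  5.9] w 0.12667255246576933 gf 39.17905926704407
units [-0.004  0.003  0.11 ]
```

The bar is gripped, and the opening matches its 12 mm thickness. Now I'll tip the carousel.

carry_out([
  [[0,-0.021,-0.205,-0.333,0,0],[0,-0.021,-0.205,-0.333,0,0],[0,-0.021,-0.205,-0.333,0,0],[0,-0.021,-0.205,-0.333,0,0],[0,-0.021,-0.205,-0.333,0,0],[0,-0.021,-0.205,-0.333,0,0],[0,-0.021,-0.205,-0.333,0,0],[0,-0.021,-0.205,-0.333,0,0],[0,-0.021,-0.205,-0.333,0,0],[0,0,0,0,0,0]],
])

```text
clock: 15.45
position: [0.7179, -0.0832, 0.18]
ee_rot: [0.665, 0.73, 0.117, 0.105]
ft_force: [-1.7, -0.4, -2.9]
grip_width: 0.127
grasp_force: 39.9
```

carry_out([
  [[0,-0.021,-0.205,-0.333,0,0],[0,-0.021,-0.205,-0.333,0,0],[0,-0.021,-0.205,-0.333,0,0],[0,-0.021,-0.205,-0.333,0,0],[0,-0.021,-0.205,-0.333,0,0],[0,-0.021,-0.205,-0.333,0,0],[0,-0.021,-0.205,-0.333,0,0],[0,-0.021,-0.205,-0.333,0,0],[0,0,0,0,0,0],[0,0,0,0,0,0],[0,0,0,0,0,0],[0,0,0,0,0,0],[0,0,0,0,0,0],[0,0,0,0,0,0],[0,0,0,0,0,0],[0,0,0,0,0,0]],
])

```text
clock: 16.78
position: [0.6853, -0.0865, 0.2343]
ee_rot: [0.644, 0.707, 0.215, 0.196]
ft_force: [-4.0, -5.4, -6.7]
grip_width: 0.121
grasp_force: 40.4
```

```bash
cat > look.py <<'E'
from h import *
to([.7366,-.0815,.104])
for n in("scene","top"):
    im=camera(n)[:,:,::-1];cv2.imwrite(f"pics/{n}_last.png",im)
    h=cv2.cvtColor(im,cv2.COLOR_BGR2HSV);lo,hi=(bx:={"scene":(190,130,420,280),"top":(225,110,400,390)}[n])[:2],bx[2:]
    for nm,m in(("tan",cv2.inRange(h,(8,90,90),(16,190,230))),("dark",cv2.inRange(im,(0,0,0),(40,40,70)))):
        s=m[lo[1]:hi[1],lo[0]:hi[0]];k,_,st,ce=cv2.connectedComponentsWithStats(cv2.morphologyEx(s,2,np.ones((3,3))))
        print(n,nm,[(st[i][2:].tolist(),(ce[i]+lo).round().tolist()) for i in range(1,k) if 60<st[i][4]<1500])
E
python3 look.py
```

```text
t 16.7833 pos [ 0.6853 -0.0865  0.2343] yaw y 5.39 z [ 0.555  0.052 -0.83 ] q [-0.64  0.05  0.8   1.88 -0.27  0.66  0.41] F [-4.  -5.4 -6.7] w 0.12095616268756704 gf 40.38898766040802
units [ 0.008 -0.745  3.422]
scene tan [([15, 14, 140], [240.0, 185.0]), ([29, 48, 707], [410.0, 263.0])]
scene dark []
top tan [([13, 8, 64], [261.0, 156.0]), ([22, 16, 253], [236.0, 284.0]), ([14, 72, 405], [229.0, 356.0])]
top dark [([24, 21, 178], [293.0, 134.0])]
```

A tan ball is now in the bowl, at scene pixel (240,185). I'll lower the pan along the inverse arc.

carry_out([
  [[0,0.014,0.205,0.333,0,0],[0,0.014,0.205,0.333,0,0],[0,0.014,0.205,0.333,0,0],[0,0.014,0.205,0.333,0,0],[0,0.014,0.205,0.333,0,0],[0,0.014,0.205,0.333,0,0],[0,0.014,0.205,0.333,0,0],[0,0.014,0.205,0.333,0,0],[0,0.014,0.205,0.333,0,0],[0,0.014,0.205,0.333,0,0],[0,0.014,0.205,0.333,0,0],[0,0.014,0.205,0.333,0,0],[0,0,0,0,0,0]],
])

```text
clock: 17.97
position: [0.7304, -0.0821, 0.1452]
ee_rot: [0.67, 0.737, 0.062, 0.058]
ft_force: [-3.6, -2.9, -4.4]
grip_width: 0.119
grasp_force: 40.7
```

carry_out([
  [[0,0.014,0.205,0.333,0,0],[0,0.014,0.205,0.333,0,0],[0,0.014,0.205,0.333,0,0],[0,0.014,0.205,0.333,0,0],[0,0.014,0.195,0.333,0,0],[0,0,0,0,0,0],[0,0,0,0,0,0]],
])

```text
clock: 18.55
position: [0.7364, -0.0814, 0.1073]
ee_rot: [0.673, 0.74, -0.001, -0.001]
ft_force: [-10.2, -2.9, 2.1]
grip_width: 0.123
grasp_force: 42.8
```

```bash
python3 look.py
```

```text
t 18.55 pos [ 0.7364 -0.0814  0.1073] yaw y 5.43 z [-0.003 -0.001 -1.   ] q [-0.37  0.75  0.72  1.24 -0.48  1.32  0.42] F [-10.2  -2.9   2.1] w 0.12308675320833937 gf 42.80523061752319
units [-0.002  0.005  0.082]
scene tan [([13, 15, 132], [239.0, 186.0]), ([29, 29, 447], [409.0, 270.0])]
scene dark []
top tan [([22, 26, 355], [319.0, 123.0]), ([16, 19, 257], [328.0, 336.0])]
top dark [([19, 19, 294], [334.0, 207.0])]
```

The pan is level, with the walnut in the bowl (top view (328,336)) and the chestnut in the wheel (334,207). I'll release and back off.

carry_out([
  [[0,0,0,0,0,0],[0,0,0,0,0,0],[0,0,0,0,0,0],[0,0,0,0,0,0],[0,0,0,0,0,0],[0,0,-0.4,0,0,0],[0,0,-0.6,0,0,0],[0,0,-0.8,0,0,0],[0,0,-0.8,0,0,0],[0,0,-0.8,0,0,0],[0,0,-0.4,0,0,0],[0,0,0,0,0,0],[0,0,0,0,0,0],[0,0,0,0,0,0],[0,0,0,0,0,0]],
], hand=0)

```text
clock: 19.9
position: [0.7364, -0.0807, 0.2581]
ee_rot: [0.673, 0.74, -0.001, -0.001]
ft_force: [0.1, 0.3, -0.5]
grip_width: 0.497
grasp_force: 0.0
```

```bash
python3 look.py
```

```text
t 19.9 pos [ 0.7364 -0.0807  0.2581] yaw y 5.42 z [-0.002  0.001 -1.   ] q [-0.35  0.68  0.76  1.02 -0.45  1.59  0.37] F [ 0.1  0.3 -0.5] w 0.49682670200671714 gf 0.0
units [-0.023  0.012  3.852]
scene tan [([13, 15, 129], [239.0, 186.0]), ([28, 30, 456], [409.0, 270.0])]
scene dark []
top tan [([37, 26, 724], [312.0, 121.0]), ([13, 7, 78], [295.0, 134.0]), ([16, 19, 257], [328.0, 336.0])]
top dark [([20, 17, 251], [332.0, 199.0])]
```

View pics/scene_last.png

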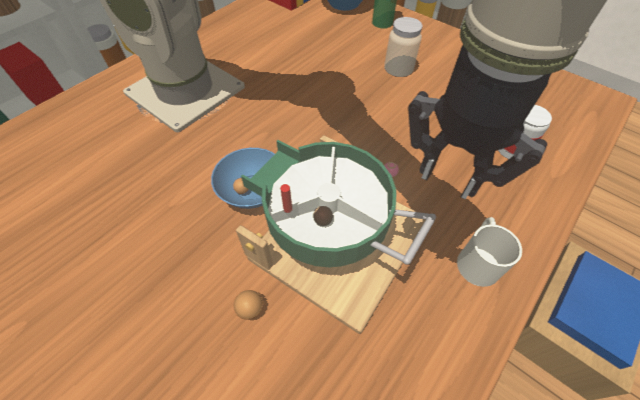

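The picture shows the walnut in the bowl at (240,186), the chestnut in the wheel at (323,216), the carousel level and the gripper clear of everything.

```bash
python3 -c "
from workcell import *
print(hand_in())"
```

```text
the job is handed in; nothing more can be done
None
```

The job is handed in, though no verdict came back: the last pictures show the walnut in the blue bowl, the chestnut still in the wheel, the carousel level, and the gripper clear of everything at about 20 s.

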